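# Fit the splined drive flange onto an antenna rotator

## Robot

A 7-joint arm with a two-finger parallel gripper is mounted at the origin on the work surface. World frame = base frame: x ahead of the robot, y to its left, z up, the work surface at z = 0. Lengths are in mm, angles in rad, forces in N, time in s.
With the tool pointing down it reaches from about 425 to 925 mm from the base axis. Payload 6.8 kg.
Tool frame: the origin (TCP) lies between the finger pads; the fingertips stand nose_length ahead of it and the grasp point (between the pads) is the TCP (nose_length is the distance from the TCP to the fingertips, in mm); z points along the fingers, y is the line along which they close (so a half turn about z gives the same grasp; the last joint's range is limited). The gripper opens to 85 mm and grips with 20 to 120 N. Pads are 22 mm wide; open, the fingers measure 114 mm over their backs; the gripper's body (76 mm by 85 mm) begins 54 mm behind the grasp point. The pads swing forward as they close: fully open they stand 13 mm farther back than shut.
Start: joints at [-1.303, 0.477, 0.022, 1.555, -0.011, 1.109, -0.083], TCP at [247.734, 627.913, 250.308] pointing down, gripper open.
Joint ranges: [-2.96, 2.96], [-0.34, 2.1], [-1.41, 1.46], [0.24, 2.44], [-1.37, 4.51], [0.17, 1.92], [-2.96, 2.96]. Speed limits (rad/s): [2.39, 2.39, 3.14, 3.14, 3.14, 3.14, 3.14].

## Interface

Orientations are given as a 3x3 rotation matrix whose columns are the frame's x, y, z axes.
In Python, from workcell import * gives the robot as it stands.
- The arm moves only by the tool send_rows, never from a script. Its argument "motion" is a list of rows, each a list of 3 entries, a list of its own where there are three numbers: the finger opening in mm, from 0 to 85.4, then the shift along the world's x, y, z in mm, then the turn about the world's z in degrees. In form: [[fingers, [x, y, z], spin], ...]. A call has exactly 5 rows; each row is the pose to reach, as a shift and turn from the pose commanded when the call began; what a row does not reach only later rows make up. A row lasts 1/12 s, in which the tool goes at most 41.7 mm and 7.16 degrees, less where a joint would pass 70% of its speed; a pose out of reach is approached as far as the arm can. A call with a gripper value outside its range is refused whole. The fingers move at their own pace and stop on an object; the grip force is fixed at half the most. Time passes only in rows, so rows that repeat a pose let the fingers close, or fill a call up. It gives the time, the measured TCP pose, the force, the opening and the grip force at its end, in the units of the state.
- sense(): the state, without advancing time (a new reading comes with each control period).
- snapshot(name): name is "scene" or "top" or "wrist"; returns a dict with "image" (400x640x3 uint8, blue, green, red), "range_z" (400x640 float32, mm along the optical axis (not along the pixel's ray), 0 where there is no reading), "fovy" (degrees; the focal length in pixels is half the picture's height over the tangent of half this angle, whatever the lens; pixels are square), "cx", "cy" (the principal point, pixels), "position" and "orientation" of the camera in the world. Camera axes: x right, y up, looking along -z (the intrinsics and any distortion apply to the point x, -y, -z); pixel columns grow to the right and rows downward; lengths in mm; the calibration is good to about 2 mm. The wrist camera is an equidistant fisheye: a pixel r from the principal point sees the ray r / f radians off the axis. A picture is of the moment at which its call begins.
- finish_job(): hands the job in; it is judged then, once.
The state is a dict: "clock": time; "joint_pos": joint angles; "joint_velocities": joint speeds; "effort": joint torques, N m; "tcp_pos": TCP position; "tcp_rot": TCP orientation; "force": force on the tool from outside, world axes, zero at the start; "ft_torque": the same for the moment, N m; "width": finger opening in mm; "finger_force": force on a finger pad.
Only numpy, scipy, OpenCV 4.12 (cv2) and the standard library are available. Lean on these libraries where they do the work, as an engineer would, in place of code of your own. Each camera call takes 0.05 s, during which the arm holds its last target. There are 200 camera calls.

## Task

Pick up the aluminium drive flange and fit it, flange side down, over the splined shaft of the antenna rotator: lean on it lightly (never more than about 2 kg, and no dropping it on) and rock it to and fro about the shaft until the teeth mesh, then push it gently down until it sits fully home on the shoulder. Then turn it on the shaft until its red pointer stands opposite the white index mark on the housing, and let go, leaving the things lying around the work where they are.

Things in the scene. Friction and masses are not known exactly. Their poses are not given: they have to be found in the camera images.
- hub_center (a point): Drive flange, loose, bare aluminium, 0.3 to 0.55 kg, lying flange down (z up): a round flange 110 mm across, 10 mm thick, and on it a 56 mm boss, 55 mm tall over all. The boss has two spanner flats 48 mm apart, 29 mm wide, from the flange's top to the boss's top, facing +y and -y: grip across these. This point: on the bore's axis, half-way up. +x points to the red pointer.
- hub_foot (a point): Centre of the drive flange's underside, on the axis of its through bore; same axes as hub_center, 27.5 mm below it. The bore has six straight spline grooves, one towards +x and one every 60 degrees: the lands between them stand on a 30 mm circle, the groove bottoms on a 36 mm circle, grooves 9 mm wide, square-edged.
- pointer (a point): Outer tip of the red pointer tab on the flange's rim: 64 mm from the bore's axis in the flange's +x direction, 5 mm above the underside; the tab is 6 mm wide.
- shoulder (a point): Centre of the 52 mm shoulder of the rotator's upright steel shaft, on its axis, 130 mm above the bench: the flange's underside must come down onto it. Axes: z up, +x towards the index mark. The rotator is a tan cast round housing, 200 mm across at its foot, fixed to the bench. The shaft can be turned against about 0.12 N m of friction, 3 rad either way, and stays where left.
- shaft_top (a point): Top of the shaft, on its axis, 52 mm above the shoulder. A smooth round nose, 18 mm thick here, widens to 27.8 mm 5 mm below and guides the bore (1 mm loose each way). From 12 mm below this point down to the shoulder run six splines, 7 mm wide, 34 mm over the teeth, 28 mm at the roots, with flat square upper ends. In mesh they have 1 mm (3.7 degrees) of play each way.
- index (a point): White-topped index lug on the housing, 14 mm wide; this point is the top of its inner face, 70 mm from the shaft's axis in the shoulder's +x direction and 5 mm above the shoulder: the pointer's tip passes 6 mm inside it. How the shaft's teeth stand to it differs each time and is not measured: find it by feel or by eye. Teeth repeat every 60 degrees; light rubbing on their ends does not turn the shaft.
- spool: Reel of solder wire with white cheeks, 60 mm across, 48 mm tall, standing; bystander. Origin at the centre of its underside.
- meter: Orange multimeter lying on its back, 95 x 190 x 42 mm; bystander. Origin at the centre of its underside.
- handset: Black hand-held radio lying on its back, 58 x 130 x 34 mm with a 110 mm aerial along +y; bystander. Origin at the centre of its underside.
- driver: Blue-handled screwdriver, 200 mm long, lying along its x axis; bystander.

How it is judged (in metres and radians):
On the way, in this order (a step that is already met when the one before it is completed fails the run):
1. the drive flange is lifted clear of the bench (height (world z) of hub_foot above 0.05 m), for 0.1 s.
2. the splines are in mesh and the flange is down on the shoulder (z of hub_foot in the frame of shoulder below 0.003 m and horizontal distance between hub_foot and shoulder below 0.004 m and angle between hub_foot's own z axis and vertical below 0.05 rad), for 0.2 s.
At the end, for the whole second after the job is handed in: The flange is home on the shaft: underside within 3 mm of the shoulder, centred within 4 mm, upright within 0.05 rad, its pointer's tip within 9.5 mm of the index point (about 6 degrees either way), at rest; bystanders within 20 mm of their places (all of step 2 and horizontal distance between pointer and index below 0.0095 m and linear speed of hub below 0.02 m/s); the robot touches nothing.
It fails at once if the flange is pressed or knocked against the rotator or its shaft with more than 50 N (all contacts added up) (contact force between hub and rotator above 50 N).
It fails at once if the spool, meter, handset or screwdriver is shifted by more than 20 mm (distance of any of spool, meter, handset, driver from where it was at the start of the episode above 0.02 m).
It also fails if it takes over 64 s, if anything falls off the work surface, if the arm or the gripper's body presses on something with over 40 N, if the wrist force passes 120 N, or if a joint passes its speed limit or range.

## Working session

There is one attempt and no reset: what is moved stays moved. The work goes in short steps, Python scripts to look and compute and a tool call to move; the robot and the scene stay as the last step left them, time stands still between calls to the robot, and variables do not carry over. Pictures are saved under pics/ and viewed, at most 10 in all, crops included, and the job is handed in when it is done.

Besides the shell and the picture viewer there is one more tool, called after "Call:" by a JSON object that holds its "fn" and its "kwargs". send_rows: Moves the arm, as the interface text tells. Its arguments: {"type":"object","properties":{"motion":{"type":"array"}},"required":["motion"]}

```bash
ls; mkdir -p pics; python3 - <<'E'
from workcell import *
import cv2,numpy as np
s=sense();print({k:np.round(v,3).tolist() for k,v in s.items()})
for n in("scene","top"):
    d=snapshot(n);cv2.imwrite(f"pics/{n}0.png",d["image"]);np.savez(f"{n}0.npz",**d)
    print(n,d["fovy"],d["cx"],d["cy"],np.round(d["position"],1),np.round(d["orientation"],3).tolist())
E
```

```text
pics
{'clock': 0.0, 'joint_pos': [-1.303, 0.478, 0.022, 1.556, -0.012, 1.109, -0.083], 'joint_velocities': [-0.001, 0.001, 0.0, -0.001, -0.0, 0.001, 0.001], 'effort': [0.0, -59.645, 1.608, -28.12, 0.013, 0.009, 0.0], 'tcp_pos': [247.506, 627.358, 249.308], 'tcp_rot': [[-0.93, 0.367, -0.001], [0.367, 0.93, -0.002], [-0.0, -0.002, -1.0]], 'force': [0.678, 0.26, 0.146], 'ft_torque': [0.017, -0.021, 0.07], 'finger_force': 0.0, 'width': 85.51}
scene 44.38280349410157 324.90151625445606 200.45296807679873 [1534.   279.3 1331.9] [[-0.274, -0.737, 0.618], [0.961, -0.198, 0.191], [-0.018, 0.646, 0.763]]
top 57.4446801065113 325.95639039931973 196.3370591766738 [ 434.3  -17.4 1300. ] [[0.028, 0.993, -0.119], [-1.0, 0.027, -0.011], [-0.007, 0.119, 0.993]]
```

View pics/scene0.png

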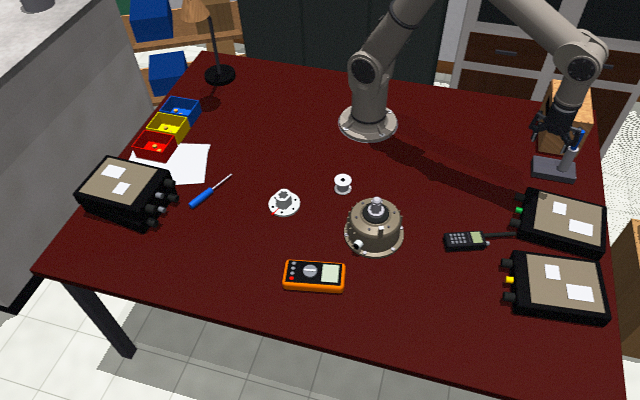

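View pics/top0.png

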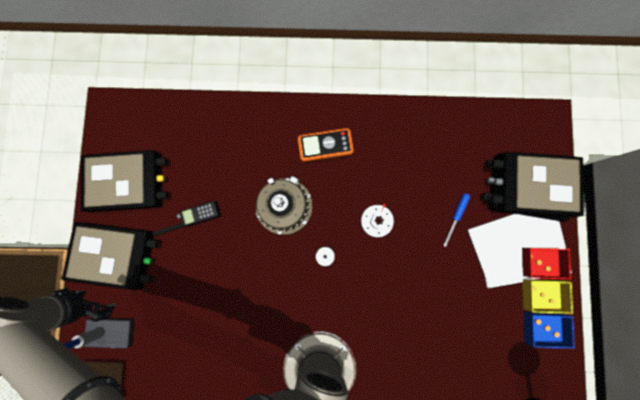

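The scene view shows the flange at about (284,205), the rotator at (376,225), the spool at (343,183) and the meter at (313,275). In the top view the flange is at (378,220) with its pointer near (384,208), and the shaft is at (280,203). Next I'll enlarge these areas and convert the pixels to positions.

```bash
cat > h.py <<'E'
import numpy as np,cv2
def load(n): return dict(np.load(n))
def ray(d,u,v,fish=False):
    f=200/np.tan(np.radians(float(d["fovy"]))/2)
    x,y=(np.asarray(u,float)-d["cx"])/f,(np.asarray(v,float)-d["cy"])/f
    if fish:
        t=np.hypot(x,y)+1e-12;c=np.stack([x/t*np.sin(t),-y/t*np.sin(t),-np.cos(t)],-1)
    else: c=np.stack([x,-y,-np.ones_like(x)],-1)
    return c@d["orientation"].T
def at_z(d,u,v,z,fish=False):
    r=ray(d,u,v,fish);return d["position"]+r*((z-d["position"][2])/r[...,2])[...,None]
def proj(d,P,fish=False):
    f=200/np.tan(np.radians(float(d["fovy"]))/2)
    c=(np.asarray(P,float)-d["position"])@d["orientation"];q=np.hypot(c[...,0],c[...,1])+1e-9
    s=np.arctan2(q,-c[...,2])/q if fish else 1/-c[...,2]
    return np.stack([d["cx"]+f*c[...,0]*s,d["cy"]-f*c[...,1]*s],-1)
def cloud(d,fish=False):
    v,u=np.mgrid[:400,:640];r=ray(d,u,v,fish);k=(r@d["orientation"])[...,2]
    return d["position"]+r*(d["range_z"]/-k)[...,None]
E
python3 - <<'E'
from h import *
t=load("top0.npz");s=load("scene0.npz")
def crop(d,u,v,h): return cv2.resize(d["image"][v-h:v+h,u-h:u+h],(300,300),interpolation=cv2.INTER_CUBIC)
cv2.imwrite("pics/c1.png",np.vstack([np.hstack([crop(t,280,203,40),crop(t,378,220,25)]),np.hstack([crop(s,376,225,40),crop(s,284,205,25)])]))
for n,d,px in(("top",t,[(280,203),(378,220),(325,256),(326,144),(205,214),(455,220)]),("scene",s,[(376,225),(284,201),(343,180),(313,275),(466,240)])):
    C=cloud(d)
    for u,v in px: print(n,u,v,np.round(C[v,u]),)
    z=C[...,2];m=(z>8)&(z<260)&(C[...,0]>350)&(C[...,0]<820)&(abs(C[...,1])<320)
    for nm,(x0,x1,y0,y1) in dict(hub=(350,600,-240,-90),).items():
        pass
    l,lab,st,ce=cv2.connectedComponentsWithStats(m.astype(np.uint8))
    for i in range(1,l):
        if st[i,4]>40:
            q=C[lab==i];print(n,"comp",st[i],np.round(np.median(q,0)),np.round(q.min(0)),np.round(q.max(0)))
E
```

```text
top 280 203 [544. 136. 180.]
top 378 220 [ 510. -190.    3.]
top 325 256 [381.  -6.  52.]
top 326 144 [768.   1.  53.]
top 205 214 [512. 414.  38.]
top 455 220 [ 517. -459.   14.]
top comp [ 297  131   56   31 1398] [765.   8.  44.] [711. -91.   9.] [820. 105.  60.]
top comp [ 256  176   56   59 2500] [542. 134. 103.] [451.  48.   8.] [652. 243. 188.]
top comp [361 204  32  33 642] [ 507. -180.   12.] [ 453. -239.    8.] [ 566. -129.   62.]
top comp [316 248  18  18 250] [380.  -4.  49.] [350. -33.  42.] [408.  24.  56.]
scene 376 225 [597. 155. 107.]
scene 284 201 [ 537. -175.   53.]
scene 343 180 [381.  -7.  43.]
scene 313 275 [789.   5.  48.]
scene 466 240 [524. 441.  32.]
scene comp [334 174  17  19 229] [392.  -9.  45.] [351. -40.   8.] [413.  21.  55.]
scene comp [268 189  31  27 483] [ 525. -184.   20.] [ 459. -244.    8.] [ 567. -136.   62.]
scene comp [ 344  197   59   61 2810] [594. 149.  96.] [476.  43.   8.] [657. 241. 190.]
scene comp [ 282  259   63   35 1563] [782.  18.  42.] [717. -98.   8.] [820. 101.  60.]
```

View pics/c1.png

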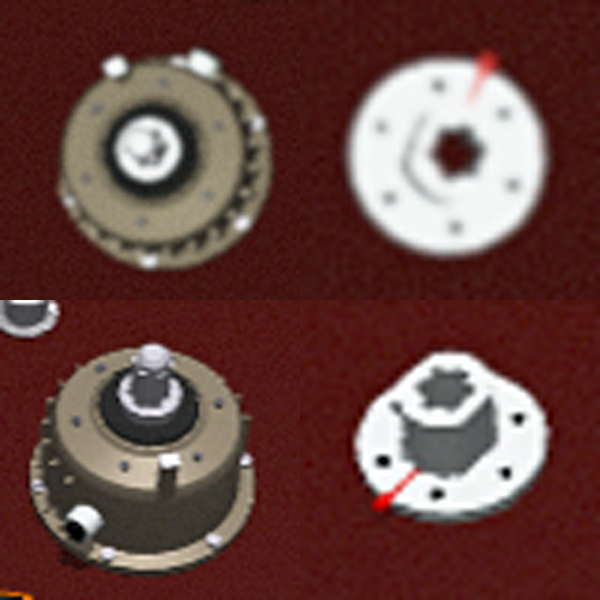

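The enlargement shows the index lug at crop (170,462), which is scene pixel (381,228). In the top view it is the left of the two white blobs, near (271,181). The right-hand one is the cable gland. The red pointer aims towards +x, slightly to -y. I'll triangulate these points.

```bash
python3 - <<'E'
from h import *
t=load("top0.npz");s=load("scene0.npz")
def tri(a,b):
    A=ray(t,*a);B=ray(s,*b);A/=np.linalg.norm(A);B/=np.linalg.norm(B)
    k=np.linalg.lstsq(np.stack([A,-B],1),s["position"]-t["position"],rcond=None)[0]
    p,q=t["position"]+k[0]*A,s["position"]+k[1]*B;return np.round((p+q)/2,1),round(np.linalg.norm(p-q),1)
c=80/300
T=lambda x,y,u,v,h:(u-h+x*2*h/300-.5,v-h+y*2*h/300-.5)
print("nose",tri(T(152,143,280,203,40),T(152,50,376,225,40)))
print("index",tri(T(115,64,280,203,40),T(172,158,376,225,40)))
print("gland",tri(T(205,60,280,203,40),T(85,222,376,225,40)))
print("hubtop",tri(T(457,153,378,220,25) if 0 else T(157,153,378,220,25),T(147,88,284,205,25)))
print("ptr",tri(T(187,58,378,220,25),T(80,203,284,205,25)))
import workcell; print([n for n in dir(workcell) if n[0]!='_'], getattr(workcell,'nose_length',None))
E
```

```text
nose (array([550.5, 138.5, 180.1]), np.float64(4.8))
index (array([623. , 176.1, 138.7]), np.float64(1.1))
gland (array([642.7, 109.4,  51.1]), np.float64(2.7))
hubtop (array([ 507.6, -187.4,   52.5]), np.float64(2.8))
ptr (array([ 566.8, -210.8,   10. ]), np.float64(4.2))
['MotionError', 'finish_job', 'nose_length', 'sense', 'snapshot'] 19.0
```

The rough positions agree with the text. The shaft axis is near (549,138), the index bears about +27°, and the hub axis is near (508,-187) with its yaw about -21.6°, the same as the tool's present yaw. I'll move over the rotator to look with the wrist camera, then go on to the hub.

Call:
{"fn": "send_rows", "kwargs": {"motion": [[85,[30,-28,0],0],[85,[60,-57,5],0],[85,[90,-85,15],0],[85,[120,-113,20],0],[85,[150,-142,30],0]]}}

```text
clock: 0.52
tcp_pos: [397.4, 485.1, 279.2]
tcp_rot: [[-0.93, 0.367, -0.001], [0.367, 0.93, -0.002], [0.0, -0.002, -1.0]]
force: [1.0, -0.7, -0.4]
width: 85.0
finger_force: 0.0
```

Call:
{"fn": "send_rows", "kwargs": {"motion": [[85,[20,-36,0],0],[85,[40,-72,0],0],[85,[55,-108,0],0],[85,[68,-145,0],0],[85,[80,-180,0],0]]}}

```text
clock: 0.93
tcp_pos: [477.0, 304.6, 279.5]
tcp_rot: [[-0.93, 0.368, -0.0], [0.368, 0.93, -0.001], [0.0, -0.001, -1.0]]
force: [0.5, -0.1, 0.1]
width: 85.3
finger_force: 0.0
```

Call:
{"fn": "send_rows", "kwargs": {"motion": [[85,[10,-38,0],0],[85,[20,-76,0],0],[85,[30,-114,0],0],[85,[30,-130,0],0],[85,[30,-130,0],0]]}}

```text
clock: 1.35
tcp_pos: [507.1, 171.2, 279.7]
tcp_rot: [[-0.927, 0.375, -0.0], [0.375, 0.927, -0.002], [-0.0, -0.002, -1.0]]
force: [0.9, 0.7, -0.7]
width: 85.2
finger_force: 0.0
```

```bash
python3 - <<'E'
from workcell import *
from h import *
s=sense();d=snapshot("wrist");np.savez("w1.npz",**d,tcp=s["tcp_pos"]);cv2.imwrite("pics/w1.png",d["image"])
print(d["fovy"],d["cx"],d["cy"],d["position"].round(1),d["orientation"].round(3).tolist(),s["tcp_pos"],s["joint_pos"])
p=proj(d,[[549.5,138,182],[549.5,138,130],[623,176,135]],True);print(p)
E
```

```text
65.70646984690485 319.1967564820544 196.40775764802066 [440.7 198.5 403.9] [[0.375, -0.889, -0.262], [0.927, 0.36, 0.107], [-0.001, -0.283, 0.959]] [507.10916682 171.23265696 279.72788358] [-0.62730463  0.21751771  0.21642115  1.86672599 -0.05099071  1.06406634
  0.79577573]
[[300.63567817 264.64182692]
 [303.62445368 238.59034855]
 [365.41202532 287.37883491]]
```

View pics/w1.png

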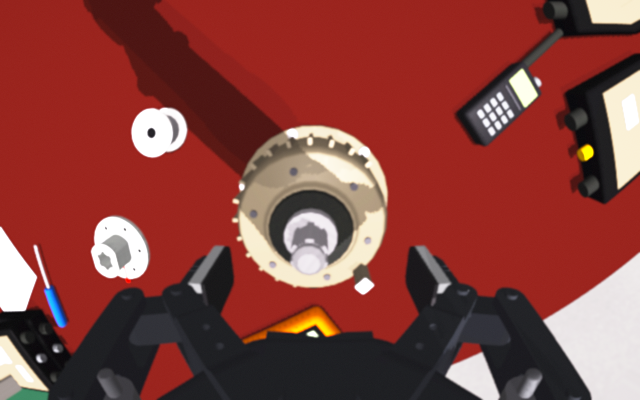

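The wrist view shows the nose at (308,262), the index lug top at (364,286) (predicted (365,287)) and the hub at (120,248). The teeth can't be read at this angle, so I'll put the camera directly above the shaft.

Call:
{"fn": "send_rows", "kwargs": {"motion": [[85,[30,-17,-14],0],[85,[60,-34,-28],0],[85,[90,-50,-42],0],[85,[109,-60,-50],0],[85,[109,-60,-50],0]]}}

```text
clock: 1.82
tcp_pos: [617.5, 115.2, 227.1]
tcp_rot: [[-0.929, 0.369, -0.002], [0.369, 0.929, -0.003], [0.001, -0.003, -1.0]]
force: [0.7, 0.2, -0.0]
width: 85.0
finger_force: 0.0
```

```bash
python3 - <<'E'
from workcell import *
from h import *
s=sense();d=snapshot("wrist");np.savez("w2.npz",**d,tcp=s["tcp_pos"])
print(d["position"].round(1),s["tcp_pos"])
p=proj(d,[[549.5,138,182],[549.5,138,130],[623,176,135]],True);print(p)
u,v=p[0].round().astype(int);u0,v0=max(u-75,0),max(v-75,0);print(u0,v0)
cv2.imwrite("pics/w2.png",cv2.resize(d["image"][v0:v0+150,u0:u0+200],(800,600),interpolation=cv2.INTER_CUBIC))
E
```

```text
[551.1 142.2 351.4] [617.51951351 115.2410879  227.14165256]
[[311.44530411 107.80491495]
 [313.3953863  107.78146685]
 [398.53609305 184.13508352]]
236 33
```

View pics/w2.png

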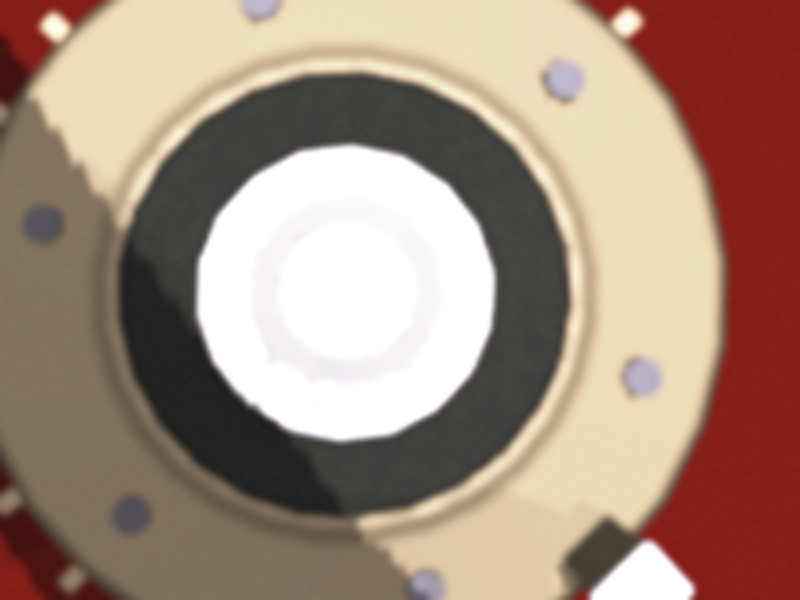

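The view from above puts the shaft axis at about wrist pixel (322.5,105.7) and the inner edge of the index lug at about (391,174.5). The splines are washed out in the picture, but the 40 mm step from tooth ends to shoulder should show in the depth image.

```bash
python3 - <<'E'
from h import *
d=load("w2.npz")
a=at_z(d,322.4,105.7,130,True);n=at_z(d,322.0,105.4,182,True);i=at_z(d,390.8,174.4,135,True)
C=cloud(d,True);R=d["range_z"]
print("shoulder",a,"nose",n,"index",i,np.linalg.norm((i-a)[:2]),np.degrees(np.arctan2(*(i-a)[1::-1])))
g=(C[...,2]);print("z along row",g[105,280:365:2].round())
m=(np.hypot(*(C[...,:2]-a[:2]).transpose(2,0,1))<30)
# nose/tooth region center from depth
for lo,hi in((164,176),(176,190),(124,136)):
    k=m&(g>lo)&(g<hi);q=C[k];print(lo,hi,k.sum(),q.mean(0).round(2) if k.any() else'')
c=C[m&(g>155)][:,:2];cc,r=cv2.minEnclosingCircle(c.astype(np.float32));print(cc,r)
q=C[m&(g>155)];rel=q[:,:2]-a[:2];r=np.hypot(*rel.T);th=np.degrees(np.arctan2(rel[:,1],rel[:,0]))
k=(r>14.3)&(r<18.5)
print(np.histogram(th[k]%60,12,(0,60))[0],k.sum())
z=np.exp(6j*np.radians(th[k])).mean();print("phase",np.degrees(np.angle(z))/6,abs(z))
x=g[60:150,278:368];im=np.clip((x-110)/80*255,0,255).astype(np.uint8)
cv2.imwrite("pics/d2.png",cv2.resize(im,(540,540),interpolation=cv2.INTER_NEAREST))
E
```

```text
shoulder [550.47038862 144.44666045 130.        ] nose [550.39205767 143.77358682 182.        ] index [613.912041  172.8029711 135.       ] 69.49045697588225 24.08305656983529
z along row [118. 118. 117. 130. 131. 131. 131. 131. 131. 177. 180. 180. 182. 182.
 182. 182. 182. 183. 182. 182. 183. 182. 183. 183. 183. 184. 181. 183.
 183. 182. 182. 181. 179. 178. 131. 130. 130. 131. 130. 118. 116. 117.
 118.]
164 176 346 [550.86 143.34 170.6 ]
176 190 1882 [550.58 143.85 181.12]
124 136 1835 [551.04 143.4  130.6 ]
(550.6268920898438, 143.86593627929688) 17.1856632232666
[ 0  0  1  0 23 66 62 62 62 42  5  0] 323
phase -24.21854707677031 0.706309947650374
```

View pics/d2.png

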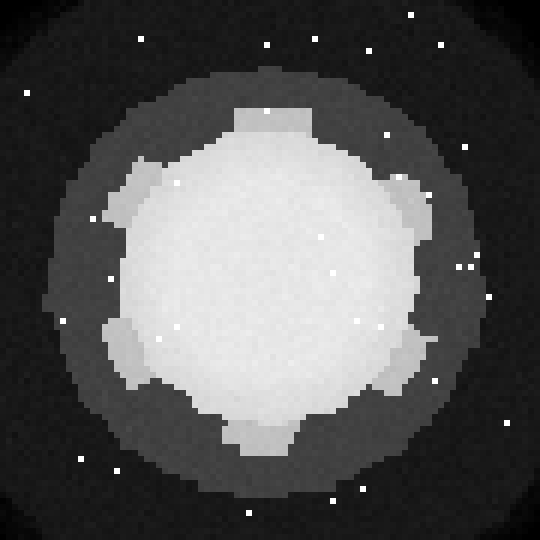

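The depth image shows all six teeth clearly, with ends at z≈170.6. The axis is at about (550.7,143.7), teeth stand at 35.8° mod 60, and the index bears about 24.7° at a radius of 69.6 mm against the 70 mm specified. Now the hub, seen the same way.

Call:
{"fn": "send_rows", "kwargs": {"motion": [[85,[-5,-38,0],0],[85,[-10,-76,0],0],[85,[-15,-115,0],0],[85,[-20,-153,0],0],[85,[-25,-190,0],0]]}}

```text
clock: 2.28
tcp_pos: [589.8, -71.9, 230.4]
tcp_rot: [[-0.931, 0.364, 0.0], [0.364, 0.931, 0.001], [0.0, 0.001, -1.0]]
force: [0.1, 0.4, -0.8]
width: 85.3
finger_force: 0.0
```

Call:
{"fn": "send_rows", "kwargs": {"motion": [[85,[-5,-38,0],0],[85,[-10,-76,0],0],[85,[-15,-115,0],0],[85,[-17,-137,0],0],[85,[-17,-137,0],0]]}}

```text
clock: 2.7
tcp_pos: [571.9, -214.5, 230.7]
tcp_rot: [[-0.928, 0.373, 0.0], [0.373, 0.928, -0.002], [-0.001, -0.002, -1.0]]
force: [0.5, -1.6, -0.1]
width: 85.3
finger_force: 0.0
```

```bash
python3 - <<'E'
from workcell import *
from h import *
s=sense();d=snapshot("wrist");np.savez("w3.npz",**d,tcp=s["tcp_pos"])
print(d["position"].round(1),s["tcp_pos"],np.degrees(np.arctan2(s["tcp_rot"][1,0],s["tcp_rot"][0,0])))
C=cloud(d,True);g=C[...,2];h0=np.array([507.6,-187.4])
for _ in range(3):
    rr=np.hypot(C[...,0]-h0[0],C[...,1]-h0[1])
    f=(rr<80)&(g>5)&(g<16);t=(rr<36)&(g>49)&(g<62)
    cf,rf=cv2.minEnclosingCircle(C[(rr<60)&f][:,:2].astype(np.float32))
    q=C[t];ct=q.mean(0);h0=ct[:2]
print("flange",cf,rf,"bosstop",ct,t.sum(),"flange z",np.median(g[f]))
red=(d["image"][...,2]>120)&(d["image"][...,1]<90)&(d["image"][...,0]<90)&(g>3)&(g<20)&(rr<70)
if red.any(): print("red",red.sum(),C[red].mean(0),np.degrees(np.arctan2(*(C[red].mean(0)[1::-1]-h0[::-1]))))
# grooves: hole in boss top
hole=(rr<19)&(g<45)
th=np.arctan2(C[...,1]-h0[1],C[...,0]-h0[0])
p=proj(d,[[*h0,55]],True)[0];v,u=np.mgrid[:400,:640]
P=at_z(d,u,v,55.,True);r2=np.hypot(P[...,0]-h0[0],P[...,1]-h0[1]);t2=np.arctan2(P[...,1]-h0[1],P[...,0]-h0[0])
k=(r2>15.5)&(r2<17.8);H=k&(g<48);z=np.exp(6j*t2[H]).mean();print("groove phase",np.degrees(np.angle(z))/6,abs(z))
# flats: extent of boss top vs direction
for e in np.arange(-35,-8,3.):
    a=np.radians(e+90);w=(q[:,:2]-h0)@[np.cos(a),np.sin(a)];print(e,np.percentile(w,[.5,99.5]).round(1),end=' ')
u,v=p.round().astype(int);print(p)
cv2.imwrite("pics/w3.png",cv2.resize(d["image"][max(v-65,0):v+65,u-80:u+80],(640,520),interpolation=cv2.INTER_CUBIC))
E
```

```text
[ 505.4 -187.3  354.8] [ 571.93092682 -214.51500627  230.69119464] 158.11693647071743
flange (509.61456298828125, -188.3120880126953) 57.46720886230469 bosstop [ 507.68678056 -187.79243189   55.50784675] 1613 flange z 10.646670224353443
red 101 [ 554.9079294  -207.04372215   10.9333072 ] -22.17991889301836
groove phase -22.45333875166864 0.6093583154047615
-35.0 [-25.4  24.9] -32.0 [-25.   24.6] -29.0 [-24.5  24.3] -26.0 [-24.1  24.1] -23.0 [-23.9  24. ] -20.0 [-24.   24.1] -17.0 [-24.3  24.2] -14.0 [-24.7  24.5] -11.0 [-24.9  24.7] [319.86887135 109.51946469]
```

View pics/w3.png

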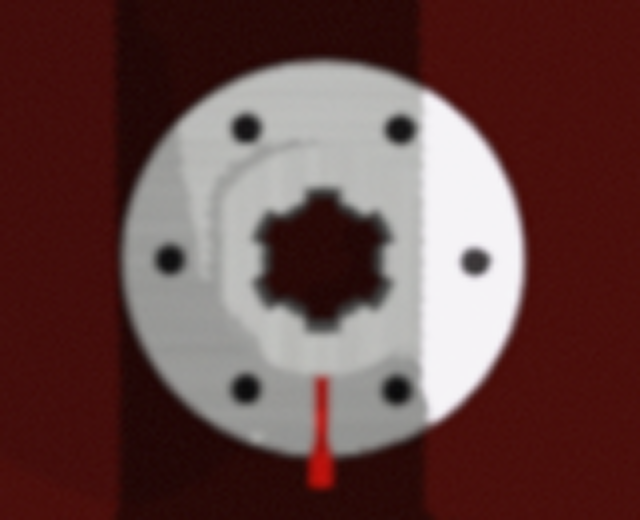

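The hub axis is at (507.8,-187.8) with its top at 55.5 and yaw -22.2°. Spanner flats and grooves agree with that yaw, and the red pointer is at the bottom of the crop, in line with a groove. The tool yaw (158.1°, equivalent to -21.9°) already matches, so I'll descend and grip.

Call:
{"fn": "send_rows", "kwargs": {"motion": [[85,[-32,13,-10],0],[85,[-64,27,-20],0],[85,[-64,27,-60],0],[85,[-64,27,-100],0],[85,[-64,27,-120],0]]}}

```text
clock: 3.17
tcp_pos: [508.1, -178.1, 107.1]
tcp_rot: [[-0.932, 0.362, -0.003], [0.362, 0.932, 0.003], [0.004, 0.002, -1.0]]
force: [0.9, 0.5, -0.4]
width: 84.9
finger_force: 0.0
```

```bash
python3 -c "
from workcell import *
s=sense();print(s['tcp_pos'],s['force'],s['joint_pos'])"
```

```text
[ 508.10111559 -178.10407887  107.13273851] [ 0.88666529  0.45419124 -0.37162555] [-0.00901562  0.4555437   0.29193838  2.01610322 -0.20135828  0.70026393
  1.60992995]
```

Call:
{"fn": "send_rows", "kwargs": {"motion": [[85,[0,0,-5],0],[85,[0,0,-10],0],[85,[0,0,-10],0],[85,[0,0,-10],0],[85,[0,0,-10],0]]}}

```text
clock: 3.58
tcp_pos: [510.7, -182.8, 101.4]
tcp_rot: [[-0.93, 0.367, 0.003], [0.367, 0.93, -0.0], [-0.003, 0.001, -1.0]]
force: [-0.4, 0.0, -1.0]
width: 85.4
finger_force: 0.0
```

Call:
{"fn": "send_rows", "kwargs": {"motion": [[85,[-3,-5,-20],0],[85,[-3,-5,-35],0],[85,[-3,-5,-40],0],[85,[-3,-5,-40],0],[85,[-3,-5,-40],0]]}}

```text
clock: 4.0
tcp_pos: [507.0, -187.9, 60.7]
tcp_rot: [[-0.93, 0.367, 0.001], [0.367, 0.93, -0.0], [-0.001, 0.0, -1.0]]
force: [0.4, 0.6, 0.5]
width: 84.7
finger_force: 0.0
```

Call:
{"fn": "send_rows", "kwargs": {"motion": [[85,[0,0,-15],0],[85,[0,0,-25],0],[85,[0,0,-27],0],[85,[0,0,-27],0],[85,[0,0,-27],0]]}}

```text
clock: 4.42
tcp_pos: [506.7, -187.9, 33.3]
tcp_rot: [[-0.93, 0.367, 0.0], [0.367, 0.93, -0.0], [-0.0, 0.0, -1.0]]
force: [0.7, 0.4, 0.6]
width: 84.8
finger_force: 0.0
```

Call:
{"fn": "send_rows", "kwargs": {"motion": [[45,[0,0,0],0],[40,[0,0,0],0],[40,[0,0,0],0],[40,[0,0,0],0],[40,[0,0,0],0]]}}

```text
clock: 4.83
tcp_pos: [506.8, -188.0, 33.5]
tcp_rot: [[-0.93, 0.367, 0.001], [0.367, 0.93, -0.0], [-0.001, 0.0, -1.0]]
force: [-0.9, 0.4, 4.9]
width: 47.7
finger_force: 62.5
```

Call:
{"fn": "send_rows", "kwargs": {"motion": [[40,[0,0,0],0],[40,[0,0,0],0],[40,[0,0,0],0],[40,[0,0,0],0],[40,[0,0,0],0]]}}

```text
clock: 5.25
tcp_pos: [506.8, -188.1, 33.5]
tcp_rot: [[-0.93, 0.367, 0.001], [0.367, 0.93, -0.0], [-0.001, 0.0, -1.0]]
force: [-1.0, 0.6, 5.4]
width: 47.2
finger_force: 62.5
```

The hub is gripped (opening 47.5 mm, 62 N). Lifting now.

Call:
{"fn": "send_rows", "kwargs": {"motion": [[40,[0,0,10],0],[40,[0,0,30],0],[40,[0,0,65],0],[40,[0,0,100],0],[40,[0,0,130],0]]}}

```text
clock: 5.67
tcp_pos: [505.8, -187.8, 164.7]
tcp_rot: [[-0.93, 0.367, -0.001], [0.367, 0.93, 0.0], [0.001, -0.0, -1.0]]
force: [0.4, -0.2, -4.0]
width: 47.2
finger_force: 62.9
```

Call:
{"fn": "send_rows", "kwargs": {"motion": [[40,[0,10,35],5],[40,[0,30,60],12],[40,[5,65,80],19],[40,[10,100,85],26],[40,[10,130,85],33]]}}

```text
clock: 6.08
tcp_pos: [517.6, -55.6, 250.4]
tcp_rot: [[-0.979, -0.205, 0.004], [-0.205, 0.979, 0.001], [-0.004, -0.0, -1.0]]
force: [1.5, 0.4, -4.5]
width: 47.0
finger_force: 63.2
```

Call:
{"fn": "send_rows", "kwargs": {"motion": [[40,[8,38,0],7],[40,[16,76,0],14],[40,[24,110,0],20],[40,[30,130,0],24],[40,[30,130,0],24]]}}

```text
clock: 6.5
tcp_pos: [546.3, 78.8, 247.7]
tcp_rot: [[-0.808, -0.59, -0.0], [-0.59, 0.808, 0.003], [-0.001, 0.003, -1.0]]
force: [0.6, 0.0, -3.3]
width: 47.8
finger_force: 63.0
```

Call:
{"fn": "send_rows", "kwargs": {"motion": [[40,[2,30,0],0],[40,[4,58,0],0],[40,[4,64,0],0],[40,[4,64,0],0],[40,[4,64,0],0]]}}

```text
clock: 6.92
tcp_pos: [549.7, 135.6, 247.5]
tcp_rot: [[-0.814, -0.58, -0.001], [-0.58, 0.814, -0.001], [0.002, -0.0, -1.0]]
force: [-0.0, -0.7, -4.5]
width: 47.6
finger_force: 63.1
```

Call:
{"fn": "send_rows", "kwargs": {"motion": [[40,[0,0,-3],0],[40,[0,0,-6],0],[40,[0,0,-8],0],[40,[0,0,-8],0],[40,[0,0,-8],0]]}}

```text
clock: 7.33
tcp_pos: [550.3, 135.5, 239.6]
tcp_rot: [[-0.815, -0.58, -0.001], [-0.58, 0.815, -0.0], [0.001, 0.0, -1.0]]
force: [0.7, -0.3, -4.2]
width: 47.4
finger_force: 63.1
```

```bash
python3 - <<'E'
from workcell import *
import numpy as np,cv2
for n in range(2):
    d=snapshot("scene") if n==0 else snapshot("wrist");s=sense();print(s['tcp_pos'].round(2),np.degrees(np.arctan2(s["tcp_rot"][1,0],s["tcp_rot"][0,0])),s['force'].round(1),s['ft_torque'].round(2))
    np.savez(f"g{n}.npz",**d)
E
```

```text
[550.45 135.72 239.81] -144.5717875365846 [ 0.1 -0.3 -4.7] [-0.05 -0.02 -0.06]
[550.5  135.91 239.92] -144.55487582681408 [ 0.6  0.3 -4.8] [0.04 0.02 0.02]
```

Call:
{"fn": "send_rows", "kwargs": {"motion": [[40,[-0.4,5,0],0.3],[40,[-0.4,7.4,0],0.3],[40,[-0.4,7.4,-7],0.3],[40,[-0.4,7.4,-16],0.3],[40,[-0.4,7.4,-20],0.3]]}}

```text
clock: 7.85
tcp_pos: [549.3, 143.4, 218.1]
tcp_rot: [[-0.811, -0.585, -0.002], [-0.585, 0.811, -0.001], [0.002, 0.0, -1.0]]
force: [-0.8, -0.3, -4.6]
width: 47.4
finger_force: 63.1
```

Call:
{"fn": "send_rows", "kwargs": {"motion": [[40,[0,0,-1],0],[40,[0,0,-2],0],[40,[0,0,-2],0],[40,[0,0,-2],0],[40,[0,0,-2],0]]}}

```text
clock: 8.27
tcp_pos: [550.3, 143.5, 218.2]
tcp_rot: [[-0.812, -0.584, 0.001], [-0.584, 0.812, 0.0], [-0.001, -0.0, -1.0]]
force: [0.5, -0.1, -4.4]
width: 47.4
finger_force: 63.1
```

Call:
{"fn": "send_rows", "kwargs": {"motion": [[40,[0,0,-1],0],[40,[0,0,-2],0],[40,[0,0,-3],0],[40,[0,0,-4],0],[40,[0,0,-5],0]]}}

```text
clock: 8.68
tcp_pos: [550.0, 143.6, 212.8]
tcp_rot: [[-0.811, -0.585, -0.0], [-0.585, 0.811, -0.0], [0.0, 0.0, -1.0]]
force: [0.0, -0.6, -4.6]
width: 47.7
finger_force: 63.1
```

Call:
{"fn": "send_rows", "kwargs": {"motion": [[40,[0,0,-0.7],0],[40,[0,0,-1.4],0],[40,[0,0,-2],0],[40,[0,0,-2.5],0],[40,[0,0,-3],0]]}}

```text
clock: 9.1
tcp_pos: [550.1, 143.5, 209.8]
tcp_rot: [[-0.811, -0.585, -0.0], [-0.585, 0.811, 0.0], [0.0, 0.0, -1.0]]
force: [0.9, 0.0, -4.1]
width: 47.7
finger_force: 63.1
```

Call:
{"fn": "send_rows", "kwargs": {"motion": [[40,[0,0,-0.7],0],[40,[0,0,-1.4],0],[40,[0,0,-2],0],[40,[0,0,-2.6],0],[40,[0,0,-3.3],0]]}}

```text
clock: 9.52
tcp_pos: [550.1, 143.6, 206.5]
tcp_rot: [[-0.811, -0.584, -0.0], [-0.584, 0.811, 0.0], [-0.0, 0.0, -1.0]]
force: [-0.6, -0.0, -4.8]
width: 47.1
finger_force: 63.1
```

Call:
{"fn": "send_rows", "kwargs": {"motion": [[40,[0,0,-0.6],0],[40,[0,0,-1.2],0],[40,[0,0,-1.8],0],[40,[0,0,-2.4],0],[40,[0,0,-3],0]]}}

```text
clock: 9.93
tcp_pos: [550.1, 143.5, 203.5]
tcp_rot: [[-0.811, -0.584, -0.0], [-0.584, 0.811, 0.0], [-0.0, 0.0, -1.0]]
force: [-0.1, 0.4, -4.8]
width: 47.8
finger_force: 63.1
```

Call:
{"fn": "send_rows", "kwargs": {"motion": [[40,[0,0,-0.4],0],[40,[0,0,-0.8],0],[40,[0,0,-1.2],0],[40,[0,0,-1.6],0],[40,[0,0,-2],0]]}}

```text
clock: 10.35
tcp_pos: [550.1, 143.6, 201.6]
tcp_rot: [[-0.811, -0.585, -0.0], [-0.585, 0.811, 0.0], [0.0, 0.0, -1.0]]
force: [0.3, 0.2, -5.1]
width: 47.3
finger_force: 63.1
```

Call:
{"fn": "send_rows", "kwargs": {"motion": [[40,[0,0,-0.4],0],[40,[0,0,-0.8],0],[40,[0,0,-1.2],0],[40,[0,0,-1.6],0],[40,[0,0,-2],0]]}}

```text
clock: 10.77
tcp_pos: [550.1, 143.6, 199.5]
tcp_rot: [[-0.811, -0.585, -0.0], [-0.585, 0.811, -0.0], [0.0, 0.0, -1.0]]
force: [-0.4, -1.0, -4.5]
width: 47.6
finger_force: 63.1
```

Call:
{"fn": "send_rows", "kwargs": {"motion": [[40,[0,0,-0.5],0],[40,[0,0,-1],0],[40,[0,0,-1.5],0],[40,[0,0,-2],0],[40,[0,0,-2.5],0]]}}

```text
clock: 11.18
tcp_pos: [550.1, 143.6, 197.0]
tcp_rot: [[-0.811, -0.585, -0.0], [-0.585, 0.811, -0.0], [0.0, 0.0, -1.0]]
force: [0.3, -0.1, -4.3]
width: 47.3
finger_force: 63.1
```

The foot is at about 163.5, well below the tooth ends at 170, with no contact force, so the teeth are in mesh. Continuing down.

Call:
{"fn": "send_rows", "kwargs": {"motion": [[40,[0,0,-1.5],0],[40,[0,0,-3],0],[40,[0,0,-4.5],0],[40,[0,0,-6],0],[40,[0,0,-7.5],0]]}}

```text
clock: 11.6
tcp_pos: [550.0, 143.5, 189.4]
tcp_rot: [[-0.811, -0.584, -0.0], [-0.584, 0.811, -0.0], [0.0, 0.0, -1.0]]
force: [0.7, 0.1, -4.1]
width: 47.2
finger_force: 63.1
```

Call:
{"fn": "send_rows", "kwargs": {"motion": [[40,[0,0,-1.5],0],[40,[0,0,-3],0],[40,[0,0,-4.5],0],[40,[0,0,-6],0],[40,[0,0,-7.5],0]]}}

```text
clock: 12.02
tcp_pos: [550.1, 143.6, 181.9]
tcp_rot: [[-0.811, -0.584, -0.0], [-0.584, 0.811, 0.0], [0.0, 0.0, -1.0]]
force: [0.1, 0.2, -4.9]
width: 47.3
finger_force: 63.1
```

Call:
{"fn": "send_rows", "kwargs": {"motion": [[40,[0,0,-1.5],0],[40,[0,0,-3],0],[40,[0,0,-4.5],0],[40,[0,0,-6],0],[40,[0,0,-7.5],0]]}}

```text
clock: 12.43
tcp_pos: [550.1, 143.5, 174.5]
tcp_rot: [[-0.811, -0.584, 0.0], [-0.584, 0.811, 0.0], [-0.0, -0.0, -1.0]]
force: [0.5, 1.4, -4.7]
width: 47.2
finger_force: 63.1
```

Call:
{"fn": "send_rows", "kwargs": {"motion": [[40,[0,0,-1.2],0],[40,[0,0,-2.4],0],[40,[0,0,-3.6],0],[40,[0,0,-4.8],0],[40,[0,0,-6],0]]}}

```text
clock: 12.85
tcp_pos: [550.1, 143.6, 168.5]
tcp_rot: [[-0.811, -0.584, -0.0], [-0.584, 0.811, 0.0], [-0.0, 0.0, -1.0]]
force: [-0.5, -0.3, -4.9]
width: 47.6
finger_force: 63.1
```

Foot at about 135, still no force. The last 5 mm goes in small steps, watching the force.

Call:
{"fn": "send_rows", "kwargs": {"motion": [[40,[0,0,-0.7],0],[40,[0,0,-1.4],0],[40,[0,0,-2.1],0],[40,[0,0,-2.8],0],[40,[0,0,-3.5],0]]}}

```text
clock: 13.27
tcp_pos: [550.1, 143.6, 165.0]
tcp_rot: [[-0.811, -0.584, 0.0], [-0.584, 0.811, 0.0], [-0.0, 0.0, -1.0]]
force: [0.2, 0.2, -4.9]
width: 47.6
finger_force: 63.1
```

Call:
{"fn": "send_rows", "kwargs": {"motion": [[40,[0,0,-0.3],0],[40,[0,0,-0.6],0],[40,[0,0,-0.8],0],[40,[0,0,-1],0],[40,[0,0,-1],0]]}}

```text
clock: 13.68
tcp_pos: [550.0, 143.5, 164.1]
tcp_rot: [[-0.811, -0.585, -0.0], [-0.585, 0.811, 0.0], [0.0, 0.0, -1.0]]
force: [0.3, 0.9, -5.0]
width: 47.4
finger_force: 63.1
```

Call:
{"fn": "send_rows", "kwargs": {"motion": [[40,[0,0,-0.2],0],[40,[0,0,-0.4],0],[40,[0,0,-0.5],0],[40,[0,0,-0.5],0],[40,[0,0,-0.5],0]]}}

```text
clock: 14.1
tcp_pos: [550.0, 143.5, 163.6]
tcp_rot: [[-0.811, -0.584, -0.0], [-0.584, 0.811, 0.0], [0.0, 0.0, -1.0]]
force: [0.5, 0.7, -4.5]
width: 47.5
finger_force: 63.1
```

Call:
{"fn": "send_rows", "kwargs": {"motion": [[40,[0,0,-0.2],0],[40,[0,0,-0.4],0],[40,[0,0,-0.5],0],[40,[0,0,-0.5],0],[40,[0,0,-0.5],0]]}}

```text
clock: 14.52
tcp_pos: [550.1, 143.5, 163.5]
tcp_rot: [[-0.811, -0.584, 0.0], [-0.584, 0.811, 0.0], [-0.0, -0.0, -1.0]]
force: [-1.9, -0.9, 2.3]
width: 47.4
finger_force: 63.6
```

Call:
{"fn": "send_rows", "kwargs": {"motion": [[40,[0,0,-0.2],0],[40,[0,0,-0.4],0],[40,[0,0,-0.5],0],[40,[0,0,-0.5],0],[40,[0,0,-0.5],0]]}}

```text
clock: 14.93
tcp_pos: [550.1, 143.6, 163.5]
tcp_rot: [[-0.811, -0.584, 0.0], [-0.584, 0.811, 0.0], [-0.0, 0.0, -1.0]]
force: [-4.4, -1.8, 7.7]
width: 47.5
finger_force: 64.3
```

It is seated: the TCP stopped at 163.5, so the foot is at 130.0, and the force rose to about 12 N. I'll ease the push and turn -11° to the index.

Call:
{"fn": "send_rows", "kwargs": {"motion": [[40,[0,0,0.7],0],[40,[0,0,0.7],-1],[40,[0,0,0.7],-2.5],[40,[0,0,0.7],-4],[40,[0,0,0.7],-5.5]]}}

```text
clock: 15.35
tcp_pos: [550.2, 143.6, 163.5]
tcp_rot: [[-0.865, -0.502, 0.0], [-0.502, 0.865, 0.0], [-0.0, -0.0, -1.0]]
force: [-1.9, -1.3, 3.9]
width: 47.6
finger_force: 63.7
```

Call:
{"fn": "send_rows", "kwargs": {"motion": [[40,[0,0,0],-1.5],[40,[0,0,0],-3],[40,[0,0,0],-4.5],[40,[0,0,0],-5.5],[40,[0,0,0],-5.5]]}}

```text
clock: 15.77
tcp_pos: [550.2, 143.6, 163.5]
tcp_rot: [[-0.909, -0.417, 0.0], [-0.417, 0.909, 0.0], [-0.0, -0.0, -1.0]]
force: [-2.7, -1.7, 5.1]
width: 47.4
finger_force: 64.2
```

```bash
python3 - <<'E'
from workcell import *
from h import *
s=sense();print(s["tcp_pos"],np.degrees(np.arctan2(s["tcp_rot"][1,0],s["tcp_rot"][0,0]))+180,s["force"],s["ft_torque"])
o=[]
for n in("scene","top"):
    d=snapshot(n);np.savez(n+"1.npz",**d)
    u,v=proj(d,[590,160,140]).round().astype(int)
    o.append(cv2.resize(d["image"][v-30:v+30,u-30:u+30],(400,400),interpolation=cv2.INTER_CUBIC))
cv2.imwrite("pics/chk.png",np.hstack(o))
E
```

```text
[550.18447209 143.58672519 163.46188871] 24.61716083304958 [-2.67654348 -1.67170024  5.09086023] [-0.27926009  0.52227708 -0.07965611]
```

View pics/chk.png

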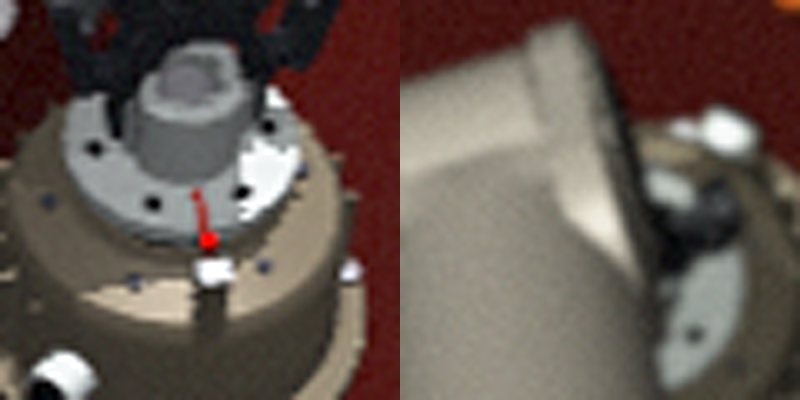

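In the scene crop the red pointer tip (208,240) stands right opposite the white index lug (213,268), and the flange sits flat. Releasing and retreating.

Call:
{"fn": "send_rows", "kwargs": {"motion": [[60,[0,0,0.3],0],[75,[0,0,0.3],0],[85,[0,0,0.3],0],[85,[0,0,0.3],0],[85,[0,0,0.3],0]]}}

```text
clock: 16.28
tcp_pos: [550.1, 143.6, 163.5]
tcp_rot: [[-0.908, -0.419, 0.0], [-0.419, 0.908, 0.0], [-0.0, 0.0, -1.0]]
force: [0.1, 0.9, 0.4]
width: 85.0
finger_force: 0.0
```

Call:
{"fn": "send_rows", "kwargs": {"motion": [[85,[0,0,10],0],[85,[0,0,25],0],[85,[0,0,50],0],[85,[0,0,75],0],[85,[0,0,90],0]]}}

```text
clock: 16.7
tcp_pos: [551.1, 143.8, 257.0]
tcp_rot: [[-0.908, -0.419, 0.003], [-0.419, 0.908, 0.001], [-0.004, -0.0, -1.0]]
force: [1.1, 0.4, -0.3]
width: 85.0
finger_force: 0.0
```

Call:
{"fn": "send_rows", "kwargs": {"motion": [[85,[25,15,0],0],[85,[50,25,0],0],[85,[60,28,0],0],[85,[60,28,0],0],[85,[60,28,0],0]]}}

```text
clock: 17.12
tcp_pos: [610.0, 171.4, 253.7]
tcp_rot: [[-0.908, -0.419, -0.0], [-0.419, 0.908, -0.0], [0.0, -0.0, -1.0]]
force: [-0.4, 0.6, -0.1]
width: 85.3
finger_force: 0.0
```

```bash
python3 - <<'E'
from workcell import *
from h import *
s=sense();d=snapshot("wrist");np.savez("w4.npz",**d);C=cloud(d,True);g=C[...,2];a=np.array([550.7,143.7])
rr=np.hypot(C[...,0]-a[0],C[...,1]-a[1]);t=(rr<32)&(g>175)&(g<195);f=(rr>35)&(rr<53)&(g>132)&(g<150)
print(s["tcp_pos"],s["force"],"top",C[t].mean(0),np.median(g[t]),"flange z",np.median(g[f]))
im=d["image"].astype(int);red=(im[...,2]>120)&(im[...,1]<90)&(im[...,0]<90)&(g>130)&(g<150)&(rr<70)
c=C[t].mean(0)
if red.any():
    e=C[red].mean(0)-c;print("ptr angle",np.degrees(np.arctan2(e[1],e[0])),red.sum())
u,v=proj(d,[[580,155,140]],True)[0].round().astype(int);print(u,v)
v0,u0=max(v-65,0),max(u-80,0);cv2.imwrite("pics/w4.png",cv2.resize(d["image"][v0:v0+130,u0:u0+160],(640,520),interpolation=cv2.INTER_CUBIC))
E
```

```text
[609.99938915 171.42497765 253.73260093] [-0.41250888  0.59718696 -0.08018146] top [550.94389857 144.12748351 184.20914257] 185.23111780007918 flange z 140.62596710028694
ptr angle 23.910603854658305 148
316 156
```

View pics/w4.png

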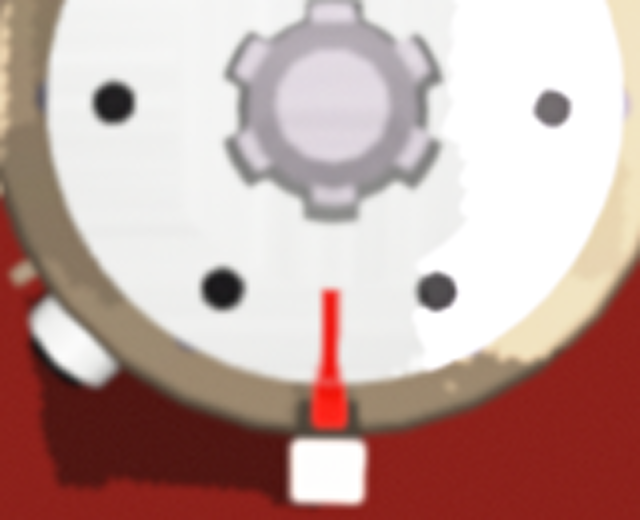

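The wrist view shows the splines in the bore grooves and the pointer tip (330,415) centred on the index lug (328,470). The flange top is at 140.6, so it is fully home, and the gripper is clear. Handing in.

```bash
python3 -c "
from workcell import *
print(finish_job())"
```

```text
the job is handed in; nothing more can be done
None
```

The drive flange is home on the shoulder with the splines in mesh and its red pointer opposite the index mark (within about 1°); the gripper is clear, the bystanders were never approached, and the job was handed in at about 17 s (no verdict was shown).

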